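# Draw and hold a gas syringe for a leak test

### The job

For the leak test, first open the small valve on the syringe stand: swing its blue lever a quarter turn, from across the gas line until it lies in line with it. Then take the syringe's plunger by its black knob and draw it straight up, without forcing it sideways against the glass or pulling it out, until its black seal is level with the orange marker clip on the barrel. Finish while still holding the plunger there, so that I can close the valve; leave the clip and everything else on the bench where they are.

Things in the scene. Friction and masses are not known exactly. Their poses are not given: they have to be found in the camera images.
- stand: Syringe leak-test stand, fixed to the bench: a grey base plate 72 mm wide, from y = -100 to +112 mm, its top 14 mm above the bench. Origin on the bench under it; z up. The upright glass syringe stands at y = +78 mm, the valve at y = -70 mm, both at x = 0; a steel gas line 8 mm thick runs between them along y, 34 mm above the bench. The support post (12 mm, at x = +27 mm behind the syringe) and its clamp reach up to 156 mm.
- barrel_mouth (a point): Centre of the open top of the glass barrel, 170 mm above the bench, where a grey flange 43 mm across surrounds it. The bore is upright, 25.5 mm wide and 120 mm deep: its floor is 50 mm above the bench, 120 mm below this point. The plunger has 0.75 mm of play all round in it; fully down, its knob can go some 1.5 mm off the axis before it binds.
- plunger: Loose syringe plunger, 182 mm long, about 0.16 kg (varies by some 30 %), at the start fully down, standing on the floor of the bore. Origin at the centre of its lower end, z up along its axis. From below: black seal 8 mm tall and white piston, both 24 mm thick, up to 110 mm; bare steel stem 15 mm thick up to 148 mm; black knob up to 182 mm. Only its weight and rubbing resist the pull; let go, it drops back down.
- knob (a point): Middle of the black knob, an upright cylinder 28 mm across and 34 mm tall, to be pinched from above; 165 mm above the plunger's lower end. At the start it is 215 mm above the bench, so its lower edge is 28 mm clear of the flange round the barrel mouth.
- seal (a point): Middle of the black seal (24 mm across, 8 mm tall) at the lower end of the plunger, seen through the glass; 161 mm below the middle of the knob. At the start it is 54 mm above the bench.
- clip_mark (a point): Level marked by the orange clip: the centre of its thin C-shaped ring (3.6 mm tall, open at the front) round the outside of the barrel, on the barrel's axis, with a small orange tab on the stand's +y side. Its height differs from run to run, 76 to 120 mm above the bench, so the plunger must rise by 22 to 66 mm.
- valve (a joint): Angle of the blue valve lever in rad: 0 = closed, lever across the gas line and pointing to the stand's -x; 1.571 = open (stop), lever in line with the gas line and pointing to the stand's -y, away from the syringe. It grows anticlockwise seen from above. It starts between 0 and 0.25 and stays where it is left; turning it takes about 1.5 N at the grip point.
- valve_hinge (a point): Point on the upright axis of the valve lever, at mid-height of the lever, 62 mm above the bench.
- lever_grip (a point): Point to grip or push on the blue lever, 36 mm out from its axis and 62 mm above the bench. The lever is an upright bar 8 mm thick and 16 mm tall (54 to 70 mm above the bench) that ends 52 mm from the axis; its z axis points up and its -x axis along the lever, outward from the valve axis. Beneath the lever is free space down to the base plate.
- amber_bottle: Bystander: brown glass bottle with blue cap, 68 mm across, 142 mm tall, right of the laptop. Origin at the centre of its underside.
- beaker: Bystander: small glass beaker, 52 mm across, 68 mm tall, right of the brown bottle. Origin at the centre of its underside.
- sample_pot: Bystander: white sample pot with white screw lid, 54 mm across, 68 mm tall, in front of the laptop. Origin at the centre of its underside.
- dropper: Bystander: brown dropper bottle with black bulb, 36 mm across, 101 mm tall, in front of the laptop. Origin at the centre of its underside.

How it is judged:
By the outcome, as a careful person would: the job done as asked, in the order asked, and still so for the second after the job is handed in, while the arm keeps its last pose, push and grip.
It also fails if it takes over 64 s, if anything falls off the work surface, if the arm or the gripper's body presses on something with over 40 N, if the wrist force passes 120 N, or if a joint passes its speed limit or range.

### The arm

A 6-joint arm with a two-finger parallel gripper is mounted at the origin on a cart in front of the work surface, level with it; the furniture and walls round the work are solid. World frame = base frame: x ahead of the robot, y to its left, z up, the work surface at z = 0. Lengths are in m, angles in degrees, forces in N, time in s.
With the tool pointing down it reaches from about 0.225 to 0.875 m from the base axis. Payload 3.4 kg.
Tool frame: the origin (TCP) lies midway between the tips of the shut fingers; the grasp point (between the pads) lies 19 mm behind it; z points along the fingers, y is the direction in which the jaws open and shut (so a half turn about z gives the same grasp; the last joint's range is limited). The gripper opens to 85 mm and grips with 20 to 120 N. Pads are 22 mm wide; open, the fingers measure 114 mm over their backs; the gripper's body (76 mm by 85 mm) begins 54 mm behind the grasp point. The pads swing forward as they close: fully open they stand 13 mm farther back than shut.
Start: joints at [68.297, 15.808, 86.224, -0, 77.962, -6.933], TCP at [0.147, 0.556, 0.231] pointing down, gripper open.
Joint ranges: [-165.64, 165.64], [-43.16, 119.46], [12.63, 154.43], [-67.54, 247.53], [6.08, 155.33], [-154.97, 154.97]. Speed limits (degrees/s): [147.25, 147.25, 180, 180, 180, 180].

### API

Orientations are given as [roll, pitch, yaw] about the fixed x, y, z axes, in that order (R = Rz(yaw) Ry(pitch) Rx(roll)).
In Python, from bench import arm gives the robot as it stands.
- The arm moves only by the tool apply_moves, never from a script. Its argument "motion" is text: rows parted by semicolons, each of 7 numbers parted by spaces: the turn, a rotation vector about the tool's x, y, z in rad, then the shift along the tool's x, y, z in cm, then the closure in counts, from 0 (fully open) to 255 (shut). In form: rx ry rz tx ty tz grip; .... A call has 1 to 8 rows; each row is the pose to reach, as a shift and turn from the pose commanded when the call began, along the tool's axes at that moment; what a row does not reach only later rows make up. A row lasts 1/8 s, in which the tool goes at most 62.5 mm and 10.7 degrees, less where a joint would pass 70% of its speed; a pose out of reach is approached as far as the arm can. A call with a gripper value outside its range is refused whole. The fingers move at their own pace and stop on an object; "squeeze" is the grip in N (left out, the last holds). Time passes only in rows, so rows that repeat a pose let the fingers close. It gives the time, the measured TCP pose, the force and the opening at its end, in the units of the state.
- arm.read_state(): the state, without advancing time (a new reading comes with each control period).
- arm.get_image(name): name is "scene" or "top" or "wrist"; returns the picture (384x512x3 uint8, blue, green, red); there is no depth.
- arm.camera_info(name): a dict with "fx", "fy", "cx", "cy" (pixels), "world_from_camera" (4x4, takes a point from camera to world coordinates); the wrist camera has in their place "hand_eye" (4x4, takes a point from camera to tool coordinates, whose origin is the TCP and whose axes are the flange's). Camera axes: x right, y up, looking along -z (the intrinsics and any distortion apply to the point x, -y, -z); pixel columns grow to the right and rows downward; lengths in m; the calibration is good to about 2 mm. A picture is of the moment at which its call begins: read the wrist's pose just before it. camera_info takes no time and is no camera call.
- arm.sign_off(): hands the job in, once; it reports no verdict.
Trained networks look in the newest picture that a camera, given by its name, has taken for a name from the list of things; names that differ only in an ending like _2 or _b are one class to them, and where a whole thing is asked for, a point or a joint stands for the part that bears it (a point fixed in the world has none). Each returns a list of dicts, best first, with "p" (0 to 1); they miss things now and then, are a little off and sometimes report something else, mostly with a low value. They report only what shows in the picture. A call takes as long as a camera call.
- arm.silhouettes(camera, query): "mask" (384x512 bool, what is visible of it).
- arm.spot_point(camera, query): "at" ([x, y, z] in m, in the coordinates of the camera as it stood for that picture, good to about 4 mm: a listed point, or the origin of a listed thing).
The state is a dict: "time_s": time; "q": joint angles; "joint_vel": joint speeds; "tau": joint torques, N m; "position": TCP position; "tcp_rot": TCP orientation; "contact_force": force on the tool from outside, world axes, zero at the start; "ft_torque": the same for the moment, N m; "finger_gap": finger opening in m.
Only numpy, scipy, OpenCV 4.12 (cv2) and the standard library are available. Lean on these libraries where they do the work, as an engineer would, in place of code of your own. Each camera call takes 0.05 s, during which the arm holds its last target. There are 200 camera calls.

## Working session

There is one attempt and no reset: what is moved stays moved. The work goes in short steps, Python scripts to look and compute and a tool call to move; the robot and the scene stay as the last step left them, time stands still between calls to the robot, and variables do not carry over. Pictures are saved under pics/ and viewed, about 8 in all and at most 12, crops included, and the job is handed in when it is done.

Besides the shell and the picture viewer there is one more tool, called after "Request:" as name(argument=value, ...) on one line, values as JSON. apply_moves: Moves the arm, as the interface text tells. Its arguments: {"type":"object","properties":{"motion":{"type":"string"},"squeeze":{"type":"number"}},"required":["motion"]}

```bash
mkdir -p pics; cat > h.py <<'E'
import numpy as np, cv2
from bench import arm
from scipy.spatial.transform import Rotation as R
def T_tool(s):
    T=np.eye(4); T[:3,:3]=R.from_euler('xyz',s['tcp_rot'],degrees=True).as_matrix(); T[:3,3]=s['position']; return T
def wfc(cam,s=None):
    i=arm.camera_info(cam)
    return T_tool(s or arm.read_state())@np.array(i['hand_eye']) if cam=='wrist' else np.array(i['world_from_camera'])
def spot(cam,q,W):
    r=arm.spot_point(cam,q)
    return [(round(d['p'],2),(W@np.r_[d['at'],1])[:3].round(4)) for d in r[:2]]
def proj(cam,p,W):
    i=arm.camera_info(cam); c=np.linalg.inv(W)@np.r_[p,1]
    return np.array([i['cx']+i['fx']*c[0]/-c[2], i['cy']+i['fy']*c[1]/c[2]])
def ray(cam,uv,W):
    i=arm.camera_info(cam); d=np.array([(uv[0]-i['cx'])/i['fx'],-(uv[1]-i['cy'])/i['fy'],-1]); d=W[:3,:3]@d
    return W[:3,3],d/np.linalg.norm(d)
E
python3 - <<'E'
from h import *
s=arm.read_state(); print(s)
for c in ['scene','top','wrist']:
    im=arm.get_image(c); cv2.imwrite(f'pics/{c}0.png',im); W=wfc(c,s)
    i=arm.camera_info(c); print(c,{k:v for k,v in i.items() if k not in('world_from_camera','hand_eye')}, W.round(3).tolist())
    for q in ['stand','barrel_mouth','knob','seal','clip_mark','valve_hinge','lever_grip']: print(q,spot(c,q,W))
a=[cv2.imread(f'pics/{c}0.png') for c in ['scene','top']]
cv2.imwrite('pics/a.png',cv2.resize(np.vstack(a),(800,600)) if 0 else np.vstack([a[0]]))
E
```

```text
{'time_s': 0.0, 'q': array([ 6.82970985e+01,  1.58460704e+01,  8.62940145e+01, -3.36416881e-04,
        7.79624141e+01, -6.93335234e+00]), 'joint_vel': array([ 0.09415832,  0.09335996,  0.05212408,  0.03040567, -0.01233843,
       -0.02798159]), 'tau': array([-3.58070347e-04, -4.16783595e+01, -2.45801997e+01, -1.28295383e-04,
        1.12889148e-02,  4.75936389e-06]), 'position': array([0.14640388, 0.55550898, 0.23046354]), 'tcp_rot': array([-1.79898211e+02, -1.20466536e-02,  1.65230511e+02]), 'contact_force': array([ 0.92413623, -0.86562245, -0.59785775]), 'ft_torque': array([-0.05490129,  0.01102585,  0.00220854]), 'finger_gap': 0.08573402174931699}
scene {'fx': 461.7297385818475, 'fy': 461.7297385818475, 'cx': 257.27142505898365, 'cy': 195.1486843137452} [[-0.688, 0.295, -0.664, -0.427], [-0.726, -0.248, 0.642, 0.977], [0.025, 0.923, 0.385, 0.729], [0.0, 0.0, 0.0, 1.0]]
stand [(0.71, array([ 0.4869,  0.3621, -0.0008]))]
barrel_mouth [(0.79, array([0.5336, 0.4235, 0.17  ]))]
knob [(0.71, array([0.5372, 0.4253, 0.2117])), (0.58, array([ 0.4375, -0.1658,  0.0018]))]
seal []
clip_mark
[... 344 characters left out ...]
23], [0.0, 0.0, 0.0, 1.0]]
stand [(0.79, array([ 0.487 ,  0.3662, -0.0033]))]
barrel_mouth [(0.68, array([0.5347, 0.4254, 0.1704])), (0.43, array([ 0.4898,  0.3628, -0.0035]))]
knob [(0.59, array([0.5347, 0.4274, 0.2135]))]
seal []
clip_mark []
valve_hinge [(0.88, array([0.4384, 0.3106, 0.066 ]))]
lever_grip [(0.53, array([0.4121, 0.3294, 0.0625])), (0.19, array([0.5309, 0.4276, 0.2165]))]
wrist {'fx': 268.6463878073625, 'fy': 268.6463878073625, 'cx': 259.8061396735864, 'cy': 191.22832947880732} [[0.256, -0.915, -0.311, 0.065], [0.967, 0.241, 0.086, 0.577], [-0.004, -0.323, 0.946, 0.373], [0.0, 0.0, 0.0, 1.0]]
stand []
barrel_mouth []
knob []
seal []
clip_mark []
valve_hinge []
lever_grip []
```

View pics/scene0.png

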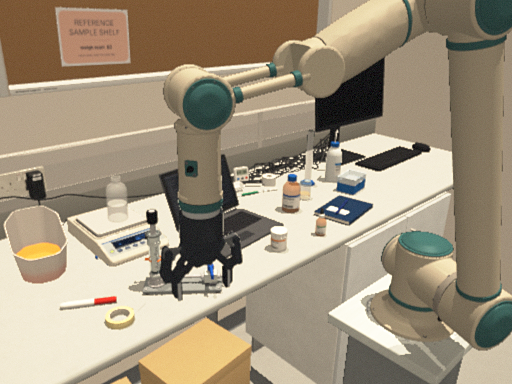

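View pics/top0.png

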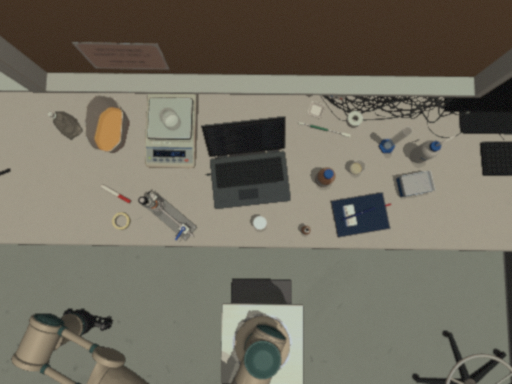

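The scene shows the stand with the syringe at about (152, 250) px and the blue lever at about (211, 272) px. The top view has the knob at (144, 200) and the valve at (182, 232). The two views agree within a few mm: knob (0.536, 0.426), valve (0.439, 0.309) and stand yaw about -40°. Next I move above the lever for a closer look.

```bash
cat >> h.py <<'E'
def rel(p,yaw,s=None):
    "shift (tool axes, cm) and rotvec to reach TCP p, pointing down with yaw (deg)"
    T=T_tool(s or arm.read_state()); Rg=R.from_euler('xyz',[180,0,yaw],degrees=True).as_matrix()
    return (R.from_matrix(T[:3,:3].T@Rg).as_rotvec().round(3), (T[:3,:3].T@(np.array(p)-T[:3,3])*100).round(2))
E
python3 -c "
from h import *
print(rel([.411,.332,.17],143))"
```

```text
(array([0.   , 0.   , 0.388]), array([-31.28, -14.92,   6.13]))
```

Request:
apply_moves(motion="0 0 0.1 -5 -2.4 0 0; 0 0 0.2 -10 -4.8 0 0; 0 0 0.3 -15 -7.2 0.5 0; 0 0 0.39 -20 -9.6 1.5 0; 0 0 0.39 -25 -12 3 0; 0 0 0.39 -29 -13.9 5 0; 0 0 0.39 -31.3 -14.9 6.1 0; 0 0 0.39 -31.3 -14.9 6.1 0")

```text
time_s: 2.2
position: [0.4121, 0.3308, 0.1694]
tcp_rot: [-179.9, -0.0, 142.7]
contact_force: [-0.4, 0.2, 0.3]
finger_gap: 0.0857
```

```bash
python3 - <<'E'
from h import *
s=arm.read_state(); print(s['time_s'],s['position'],s['tcp_rot'],s['q'])
for c in ['wrist','scene','top']:
    W=wfc(c,s); im=arm.get_image(c); cv2.imwrite(f'pics/{c}1.png',im)
    for q in ['barrel_mouth','knob','seal','clip_mark','valve_hinge','lever_grip']: print(c,q,spot(c,q,W))
    if c!='wrist':
        u,v=proj(c,[.487,.364,.1],W).astype(int); cr=im[max(v-60,0):v+60,max(u-80,0):u+80]; print(u,v,cr.shape); cv2.imwrite(f'pics/{c}1c.png',cv2.resize(cr,None,fx=5,fy=5,interpolation=cv2.INTER_CUBIC))
E
```

```text
2.2 [0.41207046 0.33082813 0.16940683] [-1.79903645e+02 -3.21507773e-02  1.42706487e+02] [ 3.12163157e+01  1.43639064e+01  9.75053835e+01 -5.79648851e-03
  6.82321446e+01 -2.14880440e+01]
wrist barrel_mouth [(0.77, array([0.5328, 0.4256, 0.1714]))]
wrist knob []
wrist seal []
wrist clip_mark [(0.6, array([0.5322, 0.427 , 0.0934]))]
wrist valve_hinge [(0.67, array([0.4428, 0.3148, 0.0607]))]
wrist lever_grip [(0.89, array([0.4089, 0.3363, 0.0647]))]
scene barrel_mouth [(0.91, array([0.5326, 0.4261, 0.1702]))]
scene knob [(0.64, array([0.539 , 0.4253, 0.2115]))]
scene seal []
scene clip_mark [(0.43, array([ 0.4681,  0.014 , -0.0015])), (0.4, array([0.5325, 0.4226, 0.0902]))]
scene valve_hinge [(0.73, array([0.4409, 0.3105, 0.0591]))]
scene lever_grip []
183 254 (120, 160, 3)
top barrel_mouth [(0.88, array([0.5357, 0.4241, 0.1715]))]
top knob [(0.44, array([0.5352, 0.4297, 0.212 ])), (0.43, array([ 6.942e-01, -3.691e-01,  3.000e-04]))]
top seal []
top clip_mark []
top valve_hinge [(0.63, array([0.44  , 0.308 , 0.0642]))]
top lever_grip [(0.47, array([0.4148, 0.3287, 0.0615]))]
167 215 (120, 160, 3)
```

View pics/wrist1.png

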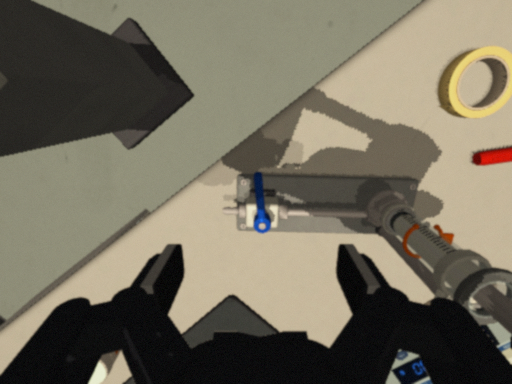

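View pics/scene1c.png

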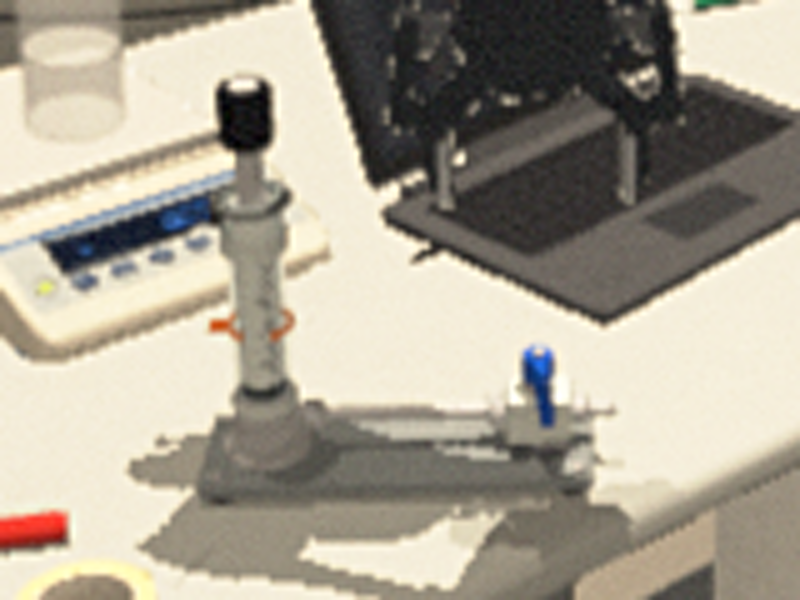

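The wrist picture shows the blue lever from its hub at (262, 226) to its tip at (259, 175), and the orange clip at (413, 240). The scene crop shows the clip ring at about (263, 322) in the crop, above the black seal at (262, 388). The lever is next, measured from its blue pixels.

```bash
python3 - <<'E'
from h import *
s=arm.read_state(); W=wfc('wrist',s); im=cv2.imread('pics/wrist1.png').astype(int)
m=(im[...,0]-im[...,2]>60)&(im[...,0]-im[...,1]>40); 
n,l,st,ce=cv2.connectedComponentsWithStats(m.astype(np.uint8)); k=[i for i in range(1,n) if abs(ce[i][0]-260)<15 and abs(ce[i][1]-200)<30 and st[i][4]>50]; print(st[k])
m=l==k[0]; P=[]
for v,u in np.argwhere(m):
    o,d=ray('wrist',(u,v),W); P.append((o+d*(0.068-o[2])/d[2])[:2])
P=np.array(P)
c,sz,a=cv2.minAreaRect((P*1000).astype(np.float32)); print(c,sz,a); print(cv2.boxPoints((c,sz,a)))
Q=P-P.mean(0); w,V=np.linalg.eigh(Q.T@Q); e=V[:,1]; e*=-np.sign(e[0]); t=Q@e
print('dir',np.degrees(np.arctan2(e[1],e[0])),'mean',P.mean(0),'ends',P.mean(0)+e*t.min(),P.mean(0)+e*t.max())
E
```

```text
[[254 196  16  37 309]]
(430.99737548828125, 318.43109130859375) (15.158489227294922, 38.89513397216797) 52.84120559692383
[[410.9203  324.13754]
 [441.91833 300.6439 ]
 [451.07446 312.72464]
 [420.07642 336.2183 ]]
dir 146.17953660180407 mean [0.43283098 0.31644012] ends [0.44684809 0.30704924] [0.41444325 0.32875915]
```

```bash
python3 - <<'E'
from h import *
s=arm.read_state(); W=wfc('wrist',s); im=cv2.imread('pics/wrist1.png').astype(int)
m=(im[...,0]-im[...,2]>30)&(im[...,0]-im[...,1]>20); 
n,l,st,ce=cv2.connectedComponentsWithStats(m.astype(np.uint8)); k=[i for i in range(1,n) if abs(ce[i][0]-260)<15 and abs(ce[i][1]-200)<30 and st[i][4]>50]; print(st[k])
m=l==k[0]
for v in range(170,236,4):
    u=np.flatnonzero(m[v])
    if len(u):
        q=[]
        for uu in (u.min()-.5,u.max()+.5):
            o,d=ray('wrist',(uu,v),W); q.append((o+d*(0.070-o[2])/d[2])[:2])
        print(v,u.min(),u.max(),np.mean(q,0).round(4),np.linalg.norm(q[1]-q[0]).round(4))
E
```

```text
[[254 173  17  60 557]]
174 255 260 [0.3952 0.3408] 0.0056
178 254 261 [0.3983 0.3384] 0.0075
182 255 262 [0.402  0.3368] 0.0076
186 255 262 [0.4051 0.3344] 0.0076
190 255 262 [0.4083 0.332 ] 0.0076
194 256 262 [0.4118 0.3299] 0.0067
198 256 263 [0.4154 0.3278] 0.0077
202 257 263 [0.4189 0.3257] 0.0068
206 257 263 [0.4223 0.3232] 0.0068
210 257 264 [0.4259 0.321 ] 0.0078
214 257 266 [0.4299 0.3192] 0.0098
218 255 269 [0.4336 0.317 ] 0.0148
222 254 270 [0.4371 0.3144] 0.0169
226 254 270 [0.4406 0.3117] 0.017
230 256 268 [0.4442 0.3091] 0.0131
```

```bash
python3 -c "
from h import *
print(rel([.4087,.3317,.050],147))"
```

```text
(array([ 0.   , -0.   , -0.072]), array([ 0.18, -0.19, 12.03]))
```

Request:
apply_moves(motion="0 0 -0.075 0.3 -0.2 0.5 165; 0 0 -0.075 0.3 -0.2 4 165; 0 0 -0.075 0.3 -0.2 7 165; 0 0 -0.075 0.3 -0.2 9.5 165; 0 0 -0.075 0.3 -0.2 11 165; 0 0 -0.075 0.3 -0.2 12 165; 0 0 -0.075 0.3 -0.2 12 165; 0 0 -0.075 0.3 -0.2 12 165", squeeze=20)

```text
time_s: 4.25
position: [0.4083, 0.3328, 0.051]
tcp_rot: [179.9, 0.0, 147.2]
contact_force: [0.5, 0.0, -0.2]
finger_gap: 0.0305
```

Request:
apply_moves(motion="0 0 0 0 0 0 255; 0 0 0 0 0 0 255; 0 0 0 0 0 0 255; 0 0 0 0 0 0 255; 0 0 0 0 0 0 255")

```text
time_s: 4.88
position: [0.408, 0.3325, 0.051]
tcp_rot: [179.9, 0.0, 147.2]
contact_force: [-1.1, -0.6, 6.3]
finger_gap: 0.0077
```

```bash
python3 - <<'E'
from h import *
s=arm.read_state(); print(s['time_s'],s['position'],s['tcp_rot'],s['finger_gap'],s['contact_force'])
cv2.imwrite('pics/wrist2.png',arm.get_image('wrist'))
h=np.array([.4395,.3115]); ph0=s['tcp_rot'][2]; v=s['position'][:2]-h; print(np.hypot(*v),np.degrees(np.arctan2(v[1],v[0])))
r=np.hypot(*v); a0=np.degrees(np.arctan2(v[1],v[0]))
for d in np.r_[10:80:10,80,84,88]:
    a=np.radians(a0+d); print(d,rel([*(h+r*np.array([np.cos(a),np.sin(a)])),s['position'][2]],ph0+d,s))
E
```

```text
4.875 [0.40796683 0.33251496 0.05095145] [1.79949509e+02 2.47100523e-02 1.47178006e+02] 0.007656677887602827 [-1.10772241 -0.63022264  6.28208314]
0.03789418451731908 146.3189304140531
10 (array([ 0.001,  0.001, -0.175]), array([-0.05, -0.66, -0.  ]))
20 (array([ 0.001,  0.001, -0.349]), array([-0.21, -1.3 , -0.  ]))
30 (array([ 0.001,  0.001, -0.524]), array([-0.48, -1.9 , -0.  ]))
40 (array([ 0.001,  0.001, -0.698]), array([-0.85, -2.45, -0.  ]))
50 (array([ 0.001,  0.001, -0.873]), array([-1.31, -2.92, -0.  ]))
60 (array([ 1.000e-03,  1.000e-03, -1.047e+00]), array([-1.85, -3.31, -0.  ]))
70 (array([ 1.000e-03,  1.000e-03, -1.222e+00]), array([-2.44, -3.6 , -0.  ]))
80 (array([ 0.000e+00,  1.000e-03, -1.396e+00]), array([-3.08, -3.78, -0.  ]))
84 (array([ 0.000e+00,  1.000e-03, -1.466e+00]), array([-3.34, -3.82, -0.  ]))
88 (array([ 0.000e+00,  1.000e-03, -1.536e+00]), array([-3.6 , -3.84, -0.  ]))
```

View pics/wrist2.png

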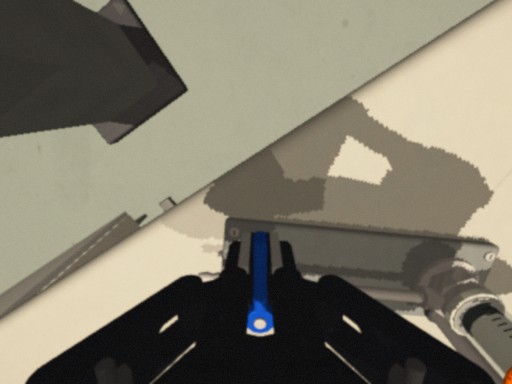

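The wrist picture shows the lever held between the pads, with its hub at (260, 322) and tip at (260, 236), and the gap reads 7.7 mm. Next I swing it.

Request:
apply_moves(motion="0 0 -0.15 -0.04 -0.57 0 255; 0 0 -0.3 -0.16 -1.12 0 255; 0 0 -0.45 -0.35 -1.65 0 255; 0 0 -0.6 -0.64 -2.15 0 255; 0 0 -0.75 -0.98 -2.6 0 255; 0 0 -0.9 -1.4 -2.99 0 255; 0 0 -1.05 -1.86 -3.31 0 255; 0 0 -1.05 -1.86 -3.31 0 255")

```text
time_s: 5.92
position: [0.4059, 0.293, 0.0509]
tcp_rot: [-179.9, -0.0, -152.6]
contact_force: [0.5, -5.3, 6.6]
finger_gap: 0.0075
```

```bash
python3 - <<'E'
from h import *
s=arm.read_state(); print(s['time_s'],s['position'],s['tcp_rot'],s['finger_gap'],s['contact_force'],s['q'])
h=np.array([.4395,.3115]); v=s['position'][:2]-h; r=np.hypot(*v); a0=np.degrees(np.arctan2(v[1],v[0])); print(r,a0)
for f in [215,220,225,230,231,232]:
    a=np.radians(f); print(f,rel([*(h+.0375*np.array([np.cos(a),np.sin(a)])),s['position'][2]],f,s))
E
```

```text
5.925 [0.40590674 0.29297149 0.05091467] [-1.79871204e+02 -6.74943633e-03 -1.52598062e+02] 0.007478835752159609 [ 0.46853682 -5.31769897  6.63066855] [ 27.94635822  19.48418794 110.12930634  -0.16707857  50.39459829
 -89.34906634]
0.03836421626145229 -151.12087784820548
215 (array([-0.002, -0.   , -0.133]), array([-0.12, -0.4 ,  0.  ]))
220 (array([-0.002, -0.   , -0.22 ]), array([-0.18, -0.72,  0.  ]))
225 (array([-0.002, -0.   , -0.307]), array([-0.26, -1.03,  0.  ]))
230 (array([-0.002, -0.001, -0.394]), array([-0.37, -1.34,  0.  ]))
231 (array([-0.002, -0.001, -0.412]), array([-0.4, -1.4,  0. ]))
232 (array([-0.002, -0.001, -0.429]), array([-0.43, -1.46,  0.  ]))
```

Request:
apply_moves(motion="0 0 -0.13 -0.1 -0.4 0 255; 0 0 -0.26 -0.2 -0.87 0 255; 0 0 -0.36 -0.32 -1.22 0 255; 0 0 -0.394 -0.37 -1.34 0 255; 0 0 -0.42 -0.41 -1.43 0 255; 0 0 -0.42 -0.41 -1.43 0 255")

```text
time_s: 6.68
position: [0.4161, 0.2804, 0.0509]
tcp_rot: [-179.8, -0.2, -128.5]
contact_force: [2.0, -12.5, 9.0]
finger_gap: 0.0074
```

```bash
python3 - <<'E'
from h import *
s=arm.read_state(); print(s['time_s'],s['position'],s['tcp_rot'],s['finger_gap'],s['contact_force'],s['ft_torque'])
im=arm.get_image('wrist');cv2.imwrite('pics/wrist3.png',im)
E
```

```text
6.675 [0.41610984 0.2803812  0.05093896] [-179.76012698   -0.22931555 -128.50120735] 0.0074182165616636505 [  2.02358067 -12.49312195   9.01151565] [-1.80849446 -0.30036611 -0.31974377]
```

View pics/wrist3.png

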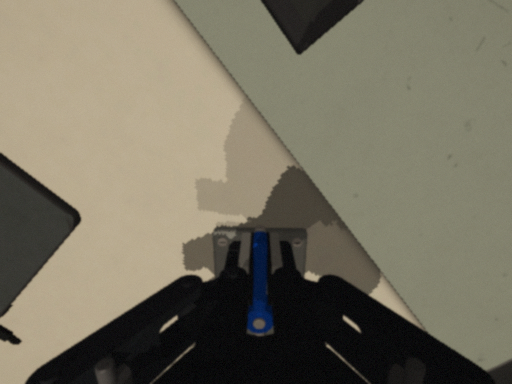

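The lever now lies square to the plate's end edge: tip at (260, 234), hub at (260, 325), edge at row 228. It seems to be at the stop, so I release it, rise and check.

Request:
apply_moves(motion="0 0 0 0 0 0 150; 0 0 0 0 0 0 150; 0 0 0 0 0 0 150; 0 0 0 0 0 -1 150; 0 0 0 0 0 -4 120; 0 0 0 0 0 -9 0; 0 0 0 0 0 -12 0; 0 0 0 0 0 -12 0")

```text
time_s: 7.72
position: [0.4173, 0.2848, 0.1735]
tcp_rot: [-179.8, 0.4, -128.6]
contact_force: [-0.4, -0.4, -0.5]
finger_gap: 0.0856
```

```bash
python3 - <<'E'
from h import *
s=arm.read_state(); print(s['time_s'],s['position'],s['tcp_rot'],s['contact_force'])
im=arm.get_image('wrist');cv2.imwrite('pics/wrist4.png',im); W=wfc('wrist',s)
print(spot('wrist','valve_hinge',W),spot('wrist','lever_grip',W))
im=im.astype(int);m=(im[...,0]-im[...,2]>30)&(im[...,0]-im[...,1]>20)
n,l,st,ce=cv2.connectedComponentsWithStats(m.astype(np.uint8)); 
u,v=proj('wrist',[.428,.296,.07],W); k=min([i for i in range(1,n) if st[i][4]>150],key=lambda i:np.hypot(*(ce[i]-[u,v]))); print(st[k],u,v)
m=l==k; Q=[]
for v in range(st[k][1],st[k][1]+st[k][3]):
    u=np.flatnonzero(m[v])
    if len(u)<10:
        o,d=ray('wrist',((u.min()+u.max())/2,v),W); Q.append((o+d*(0.070-o[2])/d[2])[:2])
Q=np.array(Q); f=cv2.fitLine(Q.astype(np.float32),cv2.DIST_L2,0,.001,.001).ravel(); print(Q[0],Q[-1],np.degrees(np.arctan2(f[1],f[0])))
print(rel([.4161,.2804,.28],150),rel([.535,.426,.30],140))
E
```

```text
7.725 [0.41729508 0.28475836 0.17354255] [-179.83781854    0.37062877 -128.57470706] [-0.35127655 -0.44688702 -0.5422235 ]
[(0.69, array([0.4396, 0.3127, 0.0638]))] [(0.5, array([0.4416, 0.313 , 0.0613]))]
[250 171  17  59 501] 258.1787740690823 205.3110872136248
[0.40593287 0.26901751] [0.4443977  0.31611928] 50.492805
(array([-0.   , -0.002,  1.421]), array([  0.17,  -0.28, -11.04])) (array([-0.   , -0.002,  1.595]), array([-18.63,  -0.49, -13.06]))
```

View pics/wrist4.png

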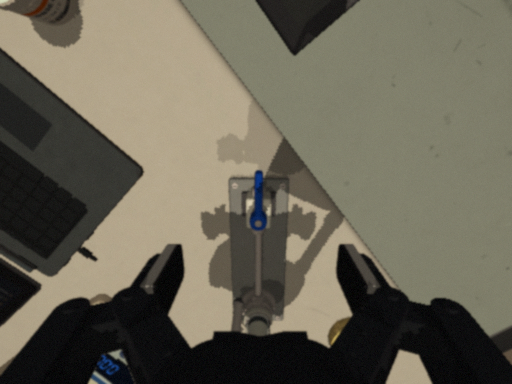

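The picture shows the blue lever from its hub at (258, 224) to its tip at (259, 172), collinear with the gas line below it. Its direction is 230.5°, against 50.2° + 180° for the line, so the valve is open. Next I go above the knob.

Request:
apply_moves(motion="0 0 0.17 0 0 -4 0; 0 0 0.34 0 0 -8 0; 0 0 0.51 0 0 -12 0; 0 0 0.68 -1 0 -13 0; 0 0 0.85 -5 0 -13 0; 0 0 1.02 -8 -0.1 -13 0; 0 0 1.19 -10 -0.2 -13 0; 0 0 1.36 -12 -0.3 -13 0")

```text
time_s: 8.88
position: [0.4927, 0.3759, 0.298]
tcp_rot: [-179.8, -0.1, 153.2]
contact_force: [-0.1, -0.4, 0.1]
finger_gap: 0.0858
```

```bash
cat > look.py <<'E'
from h import *
import sys
s=arm.read_state(); print(s['time_s'],s['position'],s['tcp_rot'],s['contact_force'],s['finger_gap'])
im=arm.get_image('wrist');cv2.imwrite(f'pics/{sys.argv[1]}.png',im); W=wfc('wrist',s)
for q in ['knob','barrel_mouth','clip_mark','seal']: print(q,spot('wrist',q,W))
for d in arm.silhouettes('wrist','knob')[:1]: pass
print(rel([.535,.426,.30],140,s),rel([.535,.426,.196],140,s))
E
python3 look.py w5
```

```text
8.875 [0.49272355 0.3759143  0.29798977] [-1.79802192e+02 -1.29692640e-01  1.53171924e+02] [-0.08934073 -0.39642899  0.10361285] 0.08578094109251007
knob [(0.69, array([ 0.6501, -0.2422, -0.0008])), (0.68, array([0.5333, 0.4234, 0.2154]))]
barrel_mouth [(0.62, array([0.5324, 0.4283, 0.1681]))]
clip_mark [(0.66, array([0.5305, 0.4283, 0.0944]))]
seal []
(array([-0.004, -0.002,  0.23 ]), array([-1.51,  6.38, -0.23])) (array([-0.004, -0.002,  0.23 ]), array([-1.54,  6.41, 10.17]))
```

Request:
apply_moves(motion="0 0 0.12 -0.7 3.2 0 0; 0 0 0.23 -1.5 6.4 1 0; 0 0 0.23 -1.5 6.4 2.5 0; 0 0 0.23 -1.5 6.4 3 0; 0 0 0.23 -1.5 6.4 3 0")

```text
time_s: 9.8
position: [0.5339, 0.4252, 0.2703]
tcp_rot: [-179.9, -0.0, 140.3]
contact_force: [0.5, -1.4, -0.4]
finger_gap: 0.0852
```

```bash
python3 look.py w6
```

```text
9.8 [0.53388374 0.42515178 0.27025932] [-1.79928150e+02 -1.74921888e-02  1.40331485e+02] [ 0.54322628 -1.44408485 -0.42109988] 0.08521950810308884
knob [(0.63, array([0.5339, 0.4271, 0.2184])), (0.55, array([0.5301, 0.4272, 0.1706]))]
barrel_mouth [(0.86, array([0.5312, 0.4277, 0.1701]))]
clip_mark [(0.44, array([0.5308, 0.4262, 0.0932]))]
seal []
(array([-0.001, -0.   ,  0.006]), array([-0.03,  0.13, -2.97])) (array([-0.001, -0.   ,  0.006]), array([-0.03,  0.15,  7.43]))
```

View pics/w6.png

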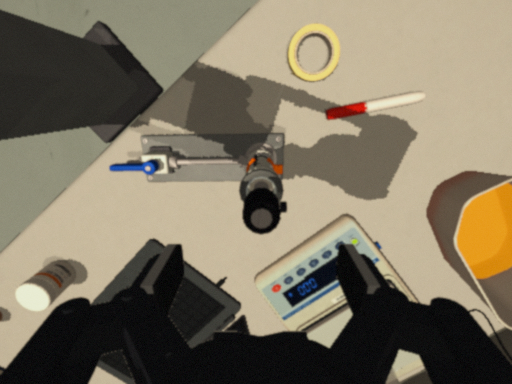

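The wrist picture shows the knob's grey top at (264, 213), midway between the fingers (cols 180–340). The lever at the left is still in line with the gas pipe. I measure the knob top for xy.

```bash
python3 - <<'E'
from h import *
s=arm.read_state(); W=wfc('wrist',s); im=cv2.imread('pics/w6.png'); g=cv2.cvtColor(im,cv2.COLOR_BGR2GRAY)
cr=g[180:245,230:300]
m=(cr<32).astype(np.uint8); n,l,st,ce=cv2.connectedComponentsWithStats(m); k=1+np.argmax(st[1:,4]); print(st[k]+[230,180,0,0,0])
c=max(cv2.findContours((l==k).astype(np.uint8),cv2.RETR_EXTERNAL,cv2.CHAIN_APPROX_NONE)[0],key=len)[:,0]+[230,180]
# bottom arc of top rim -> world at z=.232
low=c[(c[:,1]>212)]
Q=np.array([(lambda o,d:(o+d*(.232-o[2])/d[2])[:2])(*ray('wrist',p,W)) for p in low])
A=np.c_[2*Q,np.ones(len(Q))]; x=np.linalg.lstsq(A,(Q**2).sum(1),rcond=None)[0]; print('circle',x[:2],np.sqrt(x[2]+x[:2]@x[:2]),len(Q))
# grey disc
gd=((cr>40)&(cr<110)).astype(np.uint8); n,l,st,ce=cv2.connectedComponentsWithStats(gd)
for k in range(1,n):
    if 100<st[k][4]<1500:
        u=ce[k]+[230,180]; o,d=ray('wrist',u,W); print(st[k],u,(o+d*(.232-o[2])/d[2]))
for p in [(.534,.425,.232),(.534,.425,.17)]: print(proj('wrist',p,W))
E
```

```text
[244 188  42  45 976]
circle [0.53331147 0.42774196] 0.012619047396851853 53
[  9   0  48  54 587] [261.82453152 192.55195911] [0.5193169  0.44008638 0.232     ]
[ 21  28  22  21 342] [261.0497076 218.1871345] [0.53442704 0.42682244 0.232     ]
[258.79052579 219.21902654]
[259.05006975 191.90372924]
```

```bash
python3 -c "
from h import *
print(rel([.534,.4265,.194],140.3))"
```

```text
(array([0.001, 0.   , 0.   ]), array([ 0.1 , -0.03,  7.72]))
```

Request:
apply_moves(motion="0 0 0 0.1 0 2.5 0; 0 0 0 0.1 0 5 60; 0 0 0 0.1 0 7 100; 0 0 0 0.1 0 7.7 120; 0 0 0 0.1 0 7.7 120; 0 0 0 0.1 0 7.7 120; 0 0 0 0.1 0 7.7 120")

```text
time_s: 10.98
position: [0.5344, 0.4271, 0.1944]
tcp_rot: [179.9, 0.0, 140.3]
contact_force: [-0.3, -0.2, 0.3]
finger_gap: 0.0449
```

```bash
python3 - <<'E'
from h import *
s=arm.read_state(); print(s['time_s'],s['position'],s['tcp_rot'],s['contact_force'],s['ft_torque'],s['finger_gap'])
im=arm.get_image('wrist');cv2.imwrite('pics/w7.png',im)
print(rel([.534,.4265,.194],140.3,s))
E
```

```text
10.975 [0.53444983 0.42708454 0.19442005] [1.79890805e+02 3.19455024e-02 1.40307404e+02] [-0.25192217 -0.17133326  0.3177969 ] [-0.04741861  0.02825507 -0.0076675 ] 0.044888752118549466
(array([0.002, 0.001, 0.   ]), array([-0.  , -0.07,  0.04]))
```

View pics/w7.png

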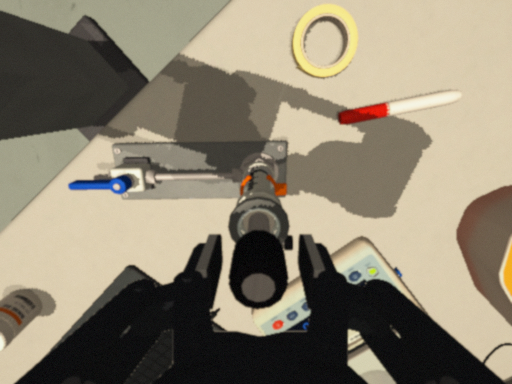

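The knob (cols 231–286) is centred between the pads (cols 220 and 300) to within about 1 mm. Closing now.

Request:
apply_moves(motion="0 0 0 0 -0.05 0 150; 0 0 0 0 -0.05 0 165; 0 0 0 0 -0.05 0 255; 0 0 0 0 -0.05 0 255; 0 0 0 0 -0.05 0 255; 0 0 0 0 -0.05 0 255", squeeze=35)

```text
time_s: 11.78
position: [0.5338, 0.4265, 0.1935]
tcp_rot: [180.0, 0.0, 140.3]
contact_force: [-1.0, 0.0, 1.6]
finger_gap: 0.0271
```

```bash
cat > st.py <<'E'
from h import *
s=arm.read_state(); T=T_tool(s)
print(s['time_s'],s['position'].round(5),s['tcp_rot'].round(2),s['finger_gap'])
print('tool F',(T[:3,:3].T@s['contact_force']).round(2),'tool M',(T[:3,:3].T@s['ft_torque']).round(3),'F',s['contact_force'].round(2))
E
python3 st.py
```

```text
11.775 [0.53378 0.42647 0.19355] [1.7997e+02 1.0000e-02 1.4031e+02] 0.02713613649835946
tool F [ 0.81 -0.62 -1.63] tool M [ 0.006  0.023 -0.03 ] F [-1.01  0.04  1.63]
```

Side forces are under 1 N. I lift most of the way first, then compare the seal with the clip.

Request:
apply_moves(motion="0 0 0 0 0 -0.3 255; 0 0 0 0 0 -0.7 255; 0 0 0 0 0 -1.2 255; 0 0 0 0 0 -1.7 255; 0 0 0 0 0 -2.2 255; 0 0 0 0 0 -2.7 255; 0 0 0 0 0 -3 255; 0 0 0 0 0 -3 255")

```text
time_s: 12.78
position: [0.5338, 0.4265, 0.2237]
tcp_rot: [180.0, 0.0, 140.3]
contact_force: [0.3, -0.7, -1.5]
finger_gap: 0.027
```

```bash
python3 st.py; cat > lv.py <<'E'
from h import *
import sys
s=arm.read_state()
A=np.array([.534,.4262])
for c in ['scene','wrist']:
    W=wfc(c,s); im=arm.get_image(c); cv2.imwrite(f'pics/{c}_{sys.argv[1]}.png',im)
    for q in ['clip_mark','seal','knob','barrel_mouth']: print(c,q,spot(c,q,W))
    print({z:proj(c,[*A,z],W).round(1).tolist() for z in (.054,.07,.08,.085,.09,.095,.1)})
im=cv2.imread(f'pics/scene_{sys.argv[1]}.png'); W=wfc('scene'); u,v=proj('scene',[*A,.09],W).astype(int); print('scene crop origin',u-25,v-28)
a=cv2.resize(im[v-28:v+28,u-25:u+25],(500,560),interpolation=cv2.INTER_CUBIC)
im=cv2.imread(f'pics/wrist_{sys.argv[1]}.png'); u,v=proj('wrist',[*A,.09],wfc('wrist',s)).astype(int); print('wrist crop origin',u-20,v-28)
b=cv2.resize(im[v-28:v+42,u-20:u+17],(296,560),interpolation=cv2.INTER_CUBIC); cv2.imwrite(f'pics/lv_{sys.argv[1]}.png',np.hstack([a,b]))
E
python3 lv.py a
```

```text
12.775 [0.5338  0.42646 0.22368] [1.7996e+02 1.0000e-02 1.4030e+02] 0.027038805435098692
tool F [-0.66 -0.38  1.49] tool M [-0.021 -0.061  0.036] F [ 0.27 -0.71 -1.49]
scene clip_mark [(0.37, array([0.5362, 0.4245, 0.0903]))]
scene seal []
scene knob [(0.54, array([0.5403, 0.4251, 0.2437]))]
scene barrel_mouth [(0.74, array([0.5324, 0.4264, 0.1695]))]
{0.054: [154.9, 270.0], 0.07: [154.5, 264.9], 0.08: [154.3, 261.7], 0.085: [154.2, 260.0], 0.09: [154.1, 258.4], 0.095: [153.9, 256.8], 0.1: [153.8, 255.2]}
wrist clip_mark [(0.66, array([0.5332, 0.4274, 0.0951]))]
wrist seal []
wrist knob [(0.6, array([0.5333, 0.4251, 0.2465])), (0.57, array([0.4849, 0.365 , 0.0028]))]
wrist barrel_mouth [(0.67, array([0.5331, 0.4251, 0.1727])), (0.23, array([0.5342, 0.4259, 0.0937]))]
{0.054: [260.4, 173.6], 0.07: [260.4, 177.2], 0.08: [260.4, 179.7], 0.085: [260.4, 181.0], 0.09: [260.4, 182.3], 0.095: [260.4, 183.7], 0.1: [260.4, 185.1]}
scene crop origin 129 230
wrist crop origin 240 154
```

View pics/lv_a.png

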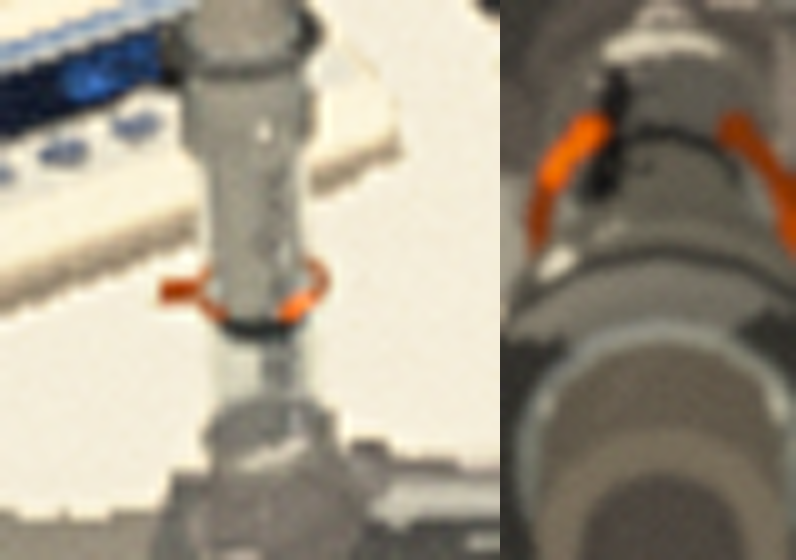

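The seal (black band at about (262, 328) in the left crop) sits just below the clip ring, whose extremes are at (205, 290) and (325, 275). I fit the ring and the seal band in both views to get the remaining distance.

```bash
cat > fit.py <<'E'
from h import *
from scipy.optimize import least_squares
import sys
t=sys.argv[1]; s=arm.read_state(); ys=np.array([.64,.768]); xs=np.array([.768,-.64])
for c in ['scene','wrist']:
    W=wfc(c,s); im=cv2.imread(f'pics/{c}_{t}.png').astype(int)
    u0,v0=proj(c,[.534,.4262,.0915],W)
    b,g,r=im[...,0],im[...,1],im[...,2]
    w=np.clip((r-b)-60,0,120)*(r-g>35)
    vv,uu=np.mgrid[:384,:512]; w=w*((abs(uu-u0)<28)&(abs(vv-v0)<18))
    P=np.c_[uu[w>0],vv[w>0]]; print(c,'orange px',len(P))
    def ring(cx,cy,z,Rr):
        th=np.linspace(0,2*np.pi,181); return np.array([proj(c,[cx+Rr*np.cos(a),cy+Rr*np.sin(a),z],W) for a in th])
    # drop the tab: keep pixels within 19 mm of the axis at z~.0915
    Q=np.array([(lambda o,d:(o+d*(.0915-o[2])/d[2])[:2])(*ray(c,p,W)) for p in P])-[.534,.4262]
    tab=(Q@ys>.0195)&(abs(Q@xs)<.012); K=P[~tab]
    for Rr in (.015,.016,.017):
        vx=W[:3,0][:2]/np.linalg.norm(W[:3,0][:2])
        f=lambda x:(lambda q:np.min(np.hypot(K[:,None,0]-q[None,:,0],K[:,None,1]-q[None,:,1]),1))(ring(*(np.array([.534,.4262])+x[0]*vx),x[1],Rr))
        o=least_squares(f,[0,.0915],x_scale=.002,diff_step=1e-2,loss='soft_l1'); print(' R',Rr,'lateral',o.x[0].round(4),'z',o.x[1].round(4),'rms',np.sqrt(np.mean(f(o.x)**2)).round(2))
    # seal front band: darkness profile along the front line of the plunger
    cd=W[:2,3]-[.534,.4262]; cd/=np.linalg.norm(cd); G=cv2.cvtColor(im.astype(np.uint8),cv2.COLOR_BGR2GRAY).astype(np.float32)
    zs=np.arange(.066,.104,.001); pr=[]
    for z in zs:
        q=[proj(c,[*(np.array([.534,.4262])+.012*np.array([cd[0]*np.cos(a)-cd[1]*np.sin(a),cd[1]*np.cos(a)+cd[0]*np.sin(a)])),z],W) for a in np.radians([-30,-20,-10,0,10,20,30])]
        pr.append(np.mean([cv2.getRectSubPix(G,(1,1),tuple(map(float,x)))[0,0] for x in q]))
    print(' profile',' '.join(f'{int(z*1000+.5)}:{p:.0f}' for z,p in zip(zs,pr)))
E
python3 fit.py a
```

```text
scene orange px 37Traceback (most recent call last):
  File "fit.py", line 20, in <module>
    o=least_squares(f,[0,.0915],x_scale=.002,diff_step=1e-2,loss='soft_l1'); print(' R',Rr,'lateral',o.x[0].round(4),'z',o.x[1].round(4),'rms',np.sqrt(np.mean(f(o.x)**2)).round(2))
    return func(*args, **kwargs)
    result = trf(vector_fun.fun, vector_fun.jac, x0, f0, J0, lb, ub, ftol, xtol,
                 gtol, max_nfev, x_scale, loss_function, tr_solver,
                 tr_options.copy(), verbose, callback=callback_wrapped)
    return trf_no_bounds(
        fun, jac, x0, f0, J0, ftol, xtol, gtol, max_nfev, x_scale,
        loss_function, tr_solver, tr_options, verbose, callback=callback)
    J = jac(x)
    self._update_jac()
    ~~~~~~~~~~~~~~~~^^
    self.J = self.jac_wrapped(xp_copy(self.x), f0=self.f)
             ~~~~~~~~~~~~~~~~^^^^^^^^^^^^^^^^^^^^^^^^^^^^
    J, dct = approx_derivative(
             ~~~~~~~~~~~~~~~~~^
        self.fun,
        ^^^^^^^^^
    ...<2 lines>...
        **self.finite_diff_options,
        ^^^^^^^^^^^^^^^^^^^^^^^^^^^
    )
    ^
    J, _nfev = _dense_diff
[... 652 characters left out ...]
.py", line 19, in <lambda>
    f=lambda x:(lambda q:np.min(np.hypot(K[:,None,0]-q[None,:,0],K[:,None,1]-q[None,:,1]),1))(ring(*(np.array([.534,.4262])+x[0]*vx),x[1],Rr))
                                                                                              ~~~~^^^^^^^^^^^^^^^^^^^^^^^^^^^^^^^^^^^^^^^^^^^
  File "fit.py", line 13, in ring
    th=np.linspace(0,2*np.pi,181); return np.array([proj(c,[cx+Rr*np.cos(a),cy+Rr*np.sin(a),z],W) for a in th])
                                                    ~~~~^^^^^^^^^^^^^^^^^^^^^^^^^^^^^^^^^^^^^^^^^
  File "h.py", line 13, in proj
    i=arm.camera_info(cam); c=np.linalg.inv(W)@np.r_[p,1]
ValueError: time passes only in moves, steps and waits
```

```bash
sed -i 's/^import sys/import sys, functools, h\narm_ci=functools.lru_cache(arm.camera_info)\nclass C: camera_info=staticmethod(arm_ci); read_state=staticmethod(arm.read_state)\nh.arm=C/' fit.py
sed -i "s/o=least_squares.*diff_step=1e-2,loss='soft_l1')/o=least_squares(lambda x:f(x),[.0005,.0915],x_scale=.002,diff_step=[.5,.01],loss='soft_l1')/" fit.py
python3 fit.py a 2>&1 | tail -12
```

```text
scene orange px 37
 R 0.015 lateral 0.0003 z 0.0901 rms 0.85
 R 0.016 lateral 0.0004 z 0.0905 rms 0.69
 R 0.017 lateral 0.0005 z 0.091 rms 0.63
 profile 66:162 67:165 68:166 69:165 70:164 71:164 72:164 73:165 74:168 75:170 76:170 77:165 78:151 79:136 80:119 81:99 82:79 83:63 84:62 85:63 86:71 87:92 88:111 89:126 90:134 91:140 92:145 93:144 94:144 95:145 96:144 97:144 98:145 99:147 100:149 101:150 102:150 103:149
wrist orange px 246
 R 0.015 lateral -0.0002 z 0.0821 rms 2.3
 R 0.016 lateral -0.0003 z 0.0864 rms 1.73
 R 0.017 lateral -0.0004 z 0.0914 rms 1.41
 profile 66:83 67:83 68:83 69:82 70:82 71:81 72:80 73:79 74:77 75:74 76:72 77:69 78:65 79:61 80:57 81:54 82:51 83:49 84:49 85:49 86:52 87:55 88:59 89:63 90:67 91:71 92:74 93:76 94:78 95:79 96:80 97:80 98:81 99:81 100:81 101:82 102:83 103:84
```

The seal reads 84 mm in both views, as expected from the 30 mm lift. The clip height depends on the ring radius, so I fit both views jointly.

```bash
cat > fit2.py <<'E'
from h import *
import functools,h,sys
from scipy.optimize import least_squares
ci=functools.lru_cache(arm.camera_info)
class C: camera_info=staticmethod(ci); read_state=staticmethod(arm.read_state)
h.arm=C
t=sys.argv[1]; s=arm.read_state(); A=np.array([.534,.4262]); ys=np.array([.64,.768]); xs=np.array([.768,-.64]); D={}
# also the early wrist view from beside the valve
s1=dict(position=np.array([0.41207046,0.33082813,0.16940683]),tcp_rot=np.array([-179.903645,-.032150777,142.706487]))
for n,c,f,st in [('scene','scene',f'scene_{t}',s),('wrist','wrist',f'wrist_{t}',s),('w1','wrist','wrist1',s1)]:
    W=wfc(c,st); im=cv2.imread(f'pics/{f}.png').astype(int); b,g,r=np.moveaxis(im,2,0); u0,v0=proj(c,[*A,.0915],W)
    vv,uu=np.mgrid[:384,:512]; m=(r-b>60)&(r-g>35)&(abs(uu-u0)<45)&(abs(vv-v0)<30); P=np.c_[uu[m],vv[m]]
    Q=np.array([(lambda o,d:(o+d*(.0915-o[2])/d[2])[:2])(*ray(c,p,W)) for p in P])-A
    tab=(Q@ys>.0175)&(abs(Q@xs)<.012); D[n]=(c,W,P[~tab]); print(n,len(P),tab.sum())
th=np.linspace(0,2*np.pi,121)
def res(n,dx,dy,z,Rr):
    c,W,K=D[n]; q=np.array([proj(c,[A[0]+dx+Rr*np.cos(a),A[1]+dy+Rr*np.sin(a),z],W) for a in th])
    return np.hypot(K[:,None,0]-q[None,:,0],K[:,None,1]-q[None,:,1]).min(1)
for n in D:
    vx=D[n][1][:3,0][:2]; vx=vx/np.linalg.norm(vx)
    for Rr in (.016,.017,.018,.019):
        f=lambda x:res(n,*(vx*x[0]/1e3),x[1]/1e3,Rr)
        o=least_squares(f,[.5,91],diff_step=[.3,.005],loss='soft_l1'); print(n,Rr,o.x.round(2),np.sqrt(np.mean(f(o.x)**2)).round(2))
E
python3 fit2.py a 2>&1 | tail -16
```

```text
scene 37 8
wrist 246 93
w1 325 87
scene 0.016 [ 0.74 90.55] 0.65
scene 0.017 [ 0.91 91.19] 0.62
scene 0.018 [ 1.09 91.86] 0.69
scene 0.019 [ 1.03 92.68] 0.82
wrist 0.016 [-0.64 85.94] 1.42
wrist 0.017 [-0.71 90.97] 1.23
wrist 0.018 [-0.74 96.8 ] 1.38
wrist 0.019 [ -0.74 103.53] 1.67
w1 0.016 [-0.4 91.2] 1.57
w1 0.017 [ 0.   91.36] 1.18
w1 0.018 [ 0.28 91.74] 1.5
w1 0.019 [ 1.07 91.93] 2.26
```

All three views have their best fit at R = 17 mm, with z = 91.2, 91.0 and 91.4 mm. That leaves 7.1 mm to raise.

Request:
apply_moves(motion="0 0 0 0 0 -0.2 255; 0 0 0 0 0 -0.45 255; 0 0 0 0 0 -0.65 255; 0 0 0 0 0 -0.71 255; 0 0 0 0 0 -0.71 255; 0 0 0 0 0 -0.71 255")

```text
time_s: 14.02
position: [0.5336, 0.4264, 0.2303]
tcp_rot: [-180.0, -0.0, 140.3]
contact_force: [0.5, 0.6, -1.3]
finger_gap: 0.0274
```

```bash
python3 st.py; python3 lv.py b | grep -E "clip|origin"; python3 fit.py b | grep -E "profile|scene|wrist"; python3 - <<'E'
from h import *
a=cv2.imread('pics/lv_b.png'); cv2.imwrite('pics/f.png',a)
E
```

```text
14.025 [0.53362 0.42638 0.23033] [-1.7999e+02 -1.0000e-02  1.4031e+02] 0.027438730938157154
tool F [0.06 0.78 1.26] tool M [-0.007  0.022 -0.041] F [ 0.46  0.64 -1.26]
scene clip_mark [(0.36, array([0.5351, 0.4243, 0.0885]))]
wrist clip_mark [(0.49, array([0.5308, 0.4299, 0.093 ]))]
scene crop origin 129 230
wrist crop origin 240 152
scene orange px 36
 profile 66:163 67:166 68:167 69:165 70:165 71:165 72:164 73:164 74:166 75:168 76:168 77:168 78:169 79:170 80:169 81:168 82:166 83:164 84:154 85:143 86:131 87:114 88:96 89:77 90:68 91:61 92:60 93:78 94:99 95:118 96:128 97:137 98:145 99:148 100:151 101:151 102:150 103:148
wrist orange px 230
 profile 66:83 67:83 68:82 69:82 70:82 71:81 72:81 73:80 74:79 75:78 76:78 77:77 78:76 79:76 80:75 81:74 82:72 83:71 84:69 85:66 86:62 87:58 88:54 89:51 90:49 91:48 92:48 93:49 94:51 95:55 96:59 97:63 98:67 99:71 100:75 101:78 102:80 103:82
```

View pics/lv_b.png

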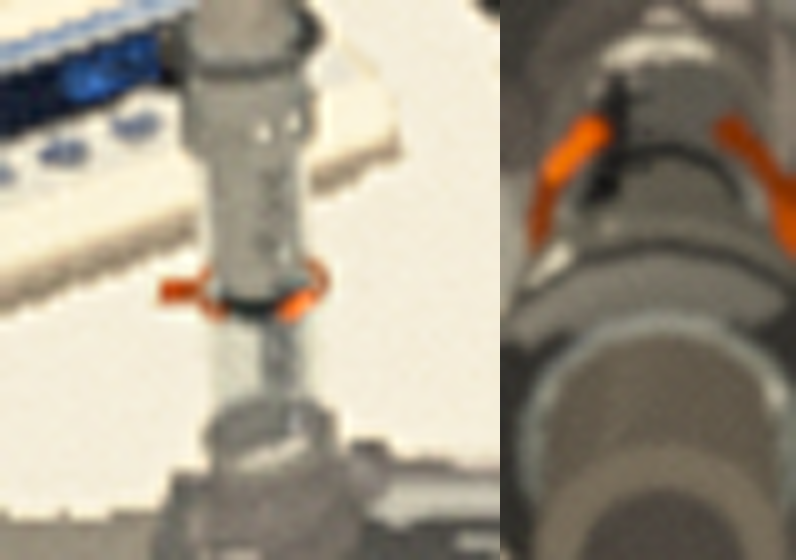

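The seal band (left crop (250, 305)) now fills the gap between the clip's two ends. It reads about 91 mm in both views against 91.2 mm for the clip, so I hand in while holding.

```bash
python3 -c "
from h import *
print(arm.sign_off())"
```

```text
the job is handed in; nothing more can be done
None
```

The valve is open, and the arm is holding the plunger with its black seal level with the orange clip. I handed the job in at about 14 s.

- **Valve:** I pinched the blue lever and swung it to its open stop. The picture after release put it at 230.5°, against 230.2° expected for in line with the gas line. It still looked in line in later pictures. The highest force I read during the swing was about 16 N in all, at the stop.
- **Plunger:** I gripped the knob with 35 N and raised it about 37 mm, straight up. Side forces on the tool stayed at about 1 N or less at each reading.
- **Level check:** The seal's middle reads about 91 mm above the bench in both the scene and wrist views. A ring fit to the clip in three pictures gave 91.0, 91.2 and 91.4 mm.
- **What disagreed:** The trained network's own spot readings for the clip were scattered, from 88.5 to 95.1 mm, and it never found the seal. I relied on the image fits instead. The arm's own height reading gives a rise of 36.8 mm, which puts the seal at about 90.8 mm, within 0.5 mm of the clip.
- **Bench:** The clip stayed where it was. I moved nothing else on the bench, but I did not check each bystander again at the end.

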